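# Lay out the gift display on the counter board

### The job

Finish the gift display on the dark wooden board, where a tall doll, a lotion bottle and a soap box already stand in the back row, each with a round felt pad right in front of it (on the robot's side). Centre the little wooden riser on the pad in front of the tall doll, square to the board with its open ends facing front and back, and stand the small doll in the middle on top of it; centre the round pillar candle on the pad in front of the lotion bottle and the ball candle on the pad in front of the soap box. Leave the three back-row pieces standing where they are, and let everything you place stand upright and free.

Things in the scene. Friction and masses are not known exactly. Their poses are not given: they have to be found in the camera images.
- board: Dark wooden board fixed on the counter, 150 (x) by 330 (y) by 12 mm thick. Origin: centre of its underside; x points to the back, away from the robot, y to the left. Three round grey felt pads, 68 mm across, flush with its top, centred at x = -40, y = -115, 0, +115 mm. Behind each, at x = +48 and the same y, stands a back-row piece; which stands where changes. Yaw up to 0.08 rad.
- tall_doll: Tall turned wooden doll with a round black-haired head, 46 mm across and 146 mm high, loose, in the back row of the board, its axes parallel to the board's; must not be moved. Its origin is the centre of its underside, z up.
- bottle: Slim white lotion bottle with a white cap, 39 mm across and 150 mm high, loose, in the back row of the board, its axes parallel to the board's; must not be moved. Its origin is the centre of its underside, z up.
- soap: Upright soap box with a checked border, 39 mm (x) by 63 mm (y) by 88 mm high, loose, in the back row of the board, its axes parallel to the board's; must not be moved. Its origin is 1 mm below the centre of its underside, z up.
- small_riser: Small bridge of light wood, 64 mm (its x) by 54 mm (its y) by 40 mm high: a 10 mm thick flat top on two 10 mm thick side walls that run along x at its +y and -y sides, so that its two ends (+x and -x) are open. Take it across the 54 mm, by the outsides of the walls. About 90 g, loose on the counter, yaw up to 0.4 rad. Its origin is the centre of its underside, z up.
- small_doll: Small turned wooden doll with a round black-haired head, 30 mm across and 100 mm high, 60 g, loose, standing on the counter (not on the board). Can be taken from above with the pads 50 to 60 mm above its underside. Its origin is the centre of its underside, z up.
- candle: Round white pillar candle with a painted flower and a wick, on a square card 56 mm wide, 66 mm high over all, about 120 g, loose on the counter, yaw up to 0.4 rad. It feels like a square block 56 mm wide along its x and y axes and 66 mm high (clear box), so take it square to its sides. Its origin is the centre of its underside, z up.
- ball_candle: Ball-shaped dark painted candle, 52 mm across and 58 mm high, about 120 g, loose on the counter, yaw up to 0.4 rad. It feels like a square block 52 mm wide along its x and y axes and 58 mm high (clear box) and does not roll; take it square to its sides. Its origin is the centre of its underside, z up.

How it is judged:
At the end, for the whole second after the job is handed in: Riser, pillar candle and ball candle on the pads in front of tall doll, bottle and soap box, off by at most 14 mm each way; riser square within 0.22 rad; small doll on the riser within 14 mm of its middle; all upright (0.1 rad), at rest; back-row pieces upright, within 12 mm of their start (x of small_riser in the frame of tall_doll between -0.102 and -0.074 m and y of small_riser in the frame of tall_doll between -0.014 and 0.014 m and x of candle in the frame of bottle between -0.102 and -0.074 m and y of candle in the frame of bottle between -0.014 and 0.014 m and x of ball_candle in the frame of soap between -0.102 and -0.074 m and y of ball_candle in the frame of soap between -0.014 and 0.014 m and angle between the x axis of small_riser and the x axis of board, either way round below 0.22 rad and horizontal distance between small_doll and small_riser below 0.014 m and z of small_doll in the frame of small_riser between 0.035 and 0.045 m and z of small_riser in the frame of board between 0.007 and 0.017 m and z of candle in the frame of board between 0.007 and 0.017 m and z of ball_candle in the frame of board between 0.007 and 0.017 m and angle between each of small_riser, small_doll, candle, ball_candle, tall_doll, bottle, soap's own z axis and vertical below 0.1 rad and distance of each of tall_doll, bottle, soap from where it was at the start of the episode below 0.012 m and linear speed of each of small_riser, small_doll, candle, ball_candle below 0.02 m/s); the robot touches nothing.
It fails at once if a back-row piece is knocked over or pushed away (angle between any of tall_doll, bottle, soap's own z axis and vertical above 0.5 rad or distance of any of tall_doll, bottle, soap from where it was at the start of the episode above 0.04 m).
It also fails if it takes over 96 s, if anything falls off the work surface, if the arm or the gripper's body presses on something with over 40 N, if the wrist force passes 120 N, or if a joint passes its speed limit or range.

### The arm

A 6-joint arm with a two-finger parallel gripper is mounted at the origin on a cart in front of the work surface, level with it; the furniture and walls round the work are solid. World frame = base frame: x ahead of the robot, y to its left, z up, the work surface at z = 0. Lengths are in m, angles in rad, forces in N, time in s.
With the tool pointing down it reaches from about 0.275 to 0.85 m from the base axis. Payload 19 kg.
Tool frame: the origin (TCP) lies on the centre line of the jaws, within the pads' length; the fingertips stand 8 mm ahead of it and the grasp point (between the pads) lies 11 mm behind it; z points along the fingers, y is the line along which they close (so a half turn about z gives the same grasp; the last joint's range is limited). The gripper opens to 85 mm and grips with 20 to 120 N. Pads are 22 mm wide; open, the fingers measure 114 mm over their backs; the gripper's body (76 mm by 85 mm) begins 54 mm behind the grasp point. The pads swing forward as they close: fully open they stand 13 mm farther back than shut.
Start: joints at [-1.268, 0.15, 1.437, -0, 1.554, -0.134], TCP at [0.243, -0.521, 0.239] pointing down, gripper open.
Joint ranges: [-2.8, 2.8], [-0.68, 2.1], [0.12, 2.68], [-1.39, 4.53], [0.16, 2.79], [-2.81, 2.81]. Speed limits (rad/s): [1.89, 1.89, 2.22, 3.01, 3.01, 3.01].

### API

Orientations are given as a 3x3 rotation matrix whose columns are the frame's x, y, z axes.
In Python, from rig import robot gives the robot as it stands.
- The arm moves only by the tool move_arm, never from a script. Its argument "motion" is a list of rows, each a list of 7 numbers: the shift along the world's x, y, z each as a share of 0.5 m, from -1 to 1, then the turn, a rotation vector about the world's x, y, z each as a share of 360 degrees, from -1 to 1, then the gripper's target within -1 to 1 (fully open at 1, half-way at 0, shut at -1). A call has 1 to 10 rows; each row shifts and turns the commanded pose from where the row before left it; what a row does not reach is not made up. A row lasts 1/12 s, in which the tool goes at most 41.7 mm and 7.16 degrees, less where a joint would pass 70% of its speed; a pose out of reach is approached as far as the arm can. A call with a number of a shift or a turn outside -1 to 1 is refused whole. A call with a gripper value outside its range is refused whole. The fingers move at their own pace and stop on an object; "newtons" is the grip in N (left out, the last holds). Time passes only in rows, so rows that do not move let the fingers close. It gives the time, the measured TCP pose, the force, the opening and the grip force at its end, in the units of the state.
- robot.state(): the state, without advancing time (a new reading comes with each control period).
- robot.grab_frame(name): name is "scene" or "top" or "wrist"; returns a dict with "image" (384x512x3 uint8, red, green, blue), "depth" (384x512 float32, m along the optical axis (not along the pixel's ray), 0 where there is no reading), "mtx" (3x3 intrinsics, pixels), "position" and "orientation" of the camera in the world. Camera axes: x right, y up, looking along -z (the intrinsics and any distortion apply to the point x, -y, -z); pixel columns grow to the right and rows downward; lengths in m; the calibration is good to about 2 mm. A picture is of the moment at which its call begins.
- robot.hand_in(): hands the job in; it is judged then, once.
Trained networks look in the newest picture that a camera, given by its name, has taken for a name from the list of things; names that differ only in an ending like _2 or _b are one class to them, and where a whole thing is asked for, a point or a joint stands for the part that bears it (a point fixed in the world has none). Each returns a list of dicts, best first, with "conf" (0 to 1); they miss things now and then, are a little off and sometimes report something else, mostly with a low value. They report only what shows in the picture. A call takes as long as a camera call.
- robot.trace(query, camera): "pixels" (384x512 bool, what is visible of it) and "extent" ([left, top, right, bottom] in pixels, round what is visible of it).
The state is a dict: "t": time; "qpos": joint angles; "qvel": joint speeds; "joint_torque": joint torques, N m; "position": TCP position; "tcp_rot": TCP orientation; "ft_force": force on the tool from outside, world axes, zero at the start; "moment": the same for the moment, N m; "width": opening from 0.0 (shut) to 1.0 (fully open); "grasp_force": force on a finger pad.
Only numpy, scipy, OpenCV 4.12 (cv2) and the standard library are available. Lean on these libraries where they do the work, as an engineer would, in place of code of your own. Each camera call takes 0.05 s, during which the arm holds its last target. There are 200 camera calls.

## Working session

There is one attempt and no reset: what is moved stays moved. The work goes in short steps, Python scripts to look and compute and a tool call to move; the robot and the scene stay as the last step left them, time stands still between calls to the robot, and variables do not carry over. Pictures are saved under pics/ and viewed, at most 14 in all, crops included, and the job is handed in when it is done.

Besides the shell and the picture viewer there is one more tool, called after "Request:" as name([rows], argument=value, ...), one row to a line, values as JSON. move_arm: Moves the arm, as the interface text tells. Its arguments: {"type":"object","properties":{"motion":{"type":"array"},"newtons":{"type":"number"}},"required":["motion"]}

```bash
ls; mkdir -p pics; cat > h.py <<'E'
import numpy as np, cv2
from rig import robot
def pts(f, mask=None):
    d=f["depth"]; K=f["mtx"]; m=d>0
    if mask is not None: m&=mask
    v,u=np.nonzero(m); z=d[v,u]
    p=np.stack([(u-K[0,2])/K[0,0]*z, -(v-K[1,2])/K[1,1]*z, -z],1)
    return p@np.array(f["orientation"]).T+np.array(f["position"])
def save(f,n): cv2.imwrite(f"pics/{n}.png",f["image"][:,:,::-1])
E
python3 - <<'E'
from h import *
s=robot.state();print({k:np.round(v,3).tolist() for k,v in s.items()})
for c in ["scene","top"]:
    f=robot.grab_frame(c);save(f,c+"0");print(c,np.round(f["position"],3),np.round(f["orientation"],2).tolist())
    for n in "board tall_doll bottle soap small_riser small_doll candle ball_candle".split():
        for r in robot.trace(n,c)[:2]:
            p=pts(f,r["pixels"]);
            if len(p): print(n,round(r["conf"],2),r["extent"],len(p),np.round(np.percentile(p,[2,50,98],axis=0),3).tolist())
E
python3 -c "
import cv2,numpy as np
cv2.imwrite('pics/both.png',cv2.resize(np.hstack([cv2.imread('pics/scene0.png'),cv2.imread('pics/top0.png')]),(800,300)))"
```

```text
pics
{'t': 0.0, 'qpos': [-1.268, 0.151, 1.438, 0.0, 1.554, -0.134], 'qvel': [0.0, -0.001, -0.0, -0.001, -0.001, 0.001], 'joint_torque': [0.002, -71.307, -57.085, -0.0, 0.009, -0.0], 'position': [0.243, -0.521, 0.239], 'tcp_rot': [[0.906, 0.423, -0.0], [0.423, -0.906, 0.001], [0.0, -0.001, -1.0]], 'ft_force': [-0.151, 0.115, 0.452], 'moment': [-0.013, 0.003, 0.023], 'grasp_force': 0.0, 'width': 0.998}
scene [-0.273  0.399  0.787] [[-0.45, 0.57, -0.69], [-0.89, -0.28, 0.35], [0.01, 0.77, 0.64]]
board 0.58 [174.1, 167.7, 277.6, 235.7] 3453 [[0.493, -0.092, 0.007], [0.561, 0.048, 0.014], [0.635, 0.158, 0.017]]
bottle 0.92 [231.4, 129.6, 247.6, 189.7] 880 [[0.592, -0.024, 0.017], [0.599, -0.001, 0.099], [0.627, 0.012, 0.165]]
soap 0.83 [185.0, 163.0, 207.9, 203.9] 733 [[0.597, 0.085, 0.016], [0.602, 0.11, 0.07], [0.63, 0.132, 0.098]]
soap 0.4 [214.3, 219.7, 228.1, 254.5] 371 [[0.414, 0.122, 0.009], [0.42, 0.134, 0.066], [0.432, 0.144, 0.101]]
small_doll 0.73 [211.5, 217.8, 224.4, 252.6] 416 [[0.415, 0.121, 0.007], [0.42, 0.134, 0.064], [0.438, 0.144, 0.101]]
candle 0.66 [345.6, 184.0, 363
[... 530 characters left out ...]
p 0.75 [179.1, 146.6, 206.6, 168.3] 531 [[0.6, 0.085, 0.013], [0.612, 0.106, 0.092], [0.635, 0.135, 0.096]]
small_riser 0.92 [220.7, 218.7, 252.2, 249.7] 648 [[0.405, -0.024, 0.035], [0.435, 0.006, 0.04], [0.467, 0.034, 0.043]]
small_doll 0.46 [167.1, 232.5, 187.6, 240.2] 205 [[0.417, 0.119, 0.002], [0.43, 0.128, 0.094], [0.443, 0.144, 0.1]]
candle 0.79 [316.7, 225.9, 345.3, 248.2] 444 [[0.415, -0.248, -0.001], [0.437, -0.219, 0.043], [0.461, -0.2, 0.051]]
candle 0.54 [167.0, 151.1, 306.1, 214.2] 7083 [[0.493, -0.162, 0.008], [0.555, -0.01, 0.012], [0.634, 0.155, 0.015]]
ball_candle 0.79 [277.4, 230.4, 293.2, 251.2] 272 [[0.406, -0.132, 0.001], [0.426, -0.111, 0.039], [0.444, -0.093, 0.047]]
```

View pics/top0.png

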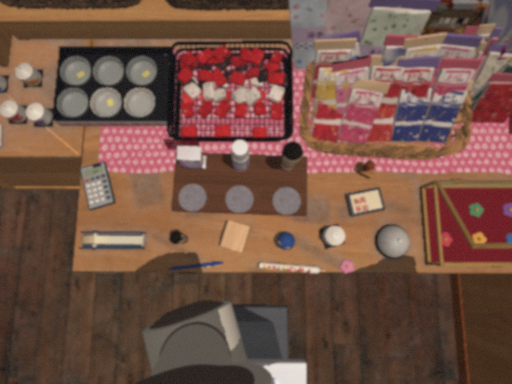

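View pics/scene0.png

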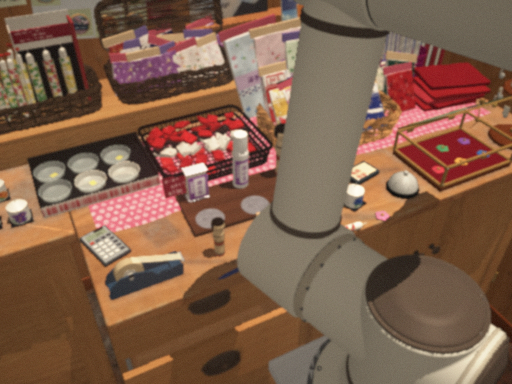

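Request:
move_arm([
  [0.031,0.07,0.0185,0,0,-0.007,1],
  [0.031,0.07,0.0185,0,0,-0.007,1],
  [0.031,0.07,0.0185,0,0,-0.007,1],
  [0.031,0.07,0.0185,0,0,-0.007,1],
  [0.031,0.07,0.0185,0,0,-0.007,1],
  [0.031,0.07,0.0185,0,0,-0.007,1],
  [0.031,0.07,0.0185,0,0,-0.007,1],
  [0.031,0.07,0.0185,0,0,-0.007,1],
  [0.031,0.07,0.0185,0,0,-0.007,1],
  [0.031,0.07,0.0185,0,0,-0.007,1],
])

```text
t: 1.73
position: [0.3984, -0.1691, 0.3325]
tcp_rot: [[1.0, -0.005, 0.001], [-0.005, -1.0, -0.0], [0.001, 0.0, -1.0]]
ft_force: [1.7, -1.3, 0.2]
width: 1.002
grasp_force: 0.0
```

```bash
python3 - <<'E'
from h import *
s=robot.state();print({k:np.round(v,3).tolist() for k,v in s.items()})
f=robot.grab_frame("wrist");save(f,"w1");print(np.round(f["position"],3),np.round(f["orientation"],2).tolist(),f["mtx"])
E
```

```text
{'t': 1.733, 'qpos': [-0.58, -0.165, 1.565, 0.0, 1.741, 0.996], 'qvel': [1.057, -0.01, -0.209, 0.005, 0.217, 1.573], 'joint_torque': [-14.118, -45.302, -55.21, -0.094, -0.273, -5.35], 'position': [0.398, -0.169, 0.332], 'tcp_rot': [[1.0, -0.005, 0.001], [-0.005, -1.0, -0.0], [0.001, 0.0, -1.0]], 'ft_force': [1.736, -1.255, 0.229], 'moment': [-0.05, -0.062, 0.008], 'grasp_force': 0.0, 'width': 1.002}
[ 0.468 -0.169  0.467] [[-0.01, 0.96, 0.28], [-1.0, -0.0, -0.0], [-0.0, -0.28, 0.96]] [[316.97670079   0.         260.1792656 ]
 [  0.         316.97670079 194.21415712]
 [  0.           0.           1.        ]]
```

View pics/w1.png

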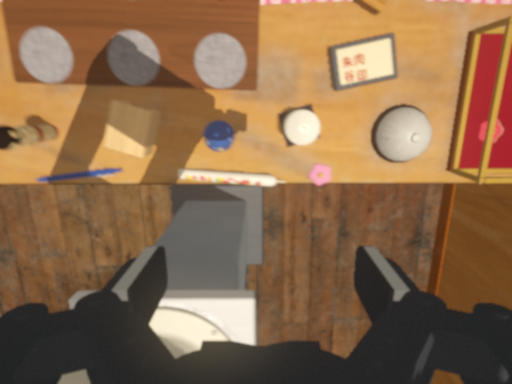

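Request:
move_arm([
  [0.02,0.06,0,0,0,0,1],
  [0.02,0.06,0,0,0,0,1],
  [0.02,0.06,0,0,0,0,1],
  [0.02,0.06,0,0,0,0,1],
  [0,0,0,0,0,0,1],
  [0,0,0,0,0,0,1],
  [0,0,0,0,0,0,1],
])

```text
t: 2.37
position: [0.4381, -0.0512, 0.3318]
tcp_rot: [[1.0, -0.002, -0.0], [-0.002, -1.0, -0.0], [-0.0, 0.0, -1.0]]
ft_force: [-0.3, -1.2, 0.6]
width: 1.001
grasp_force: 0.0
```

```bash
cat > m.py <<'E'
from h import *
def rect(p):
    r=cv2.minAreaRect((p[:,:2]*1000).astype(np.float32)); a=(r[2]+45)%90-45
    return np.round(r[0],1).tolist(),np.round(r[1],1).tolist(),round(a,1)
E
python3 - <<'E'
from m import *
s=robot.state();print(np.round(s["position"],4),np.round(s["tcp_rot"],3).tolist())
f=robot.grab_frame("wrist");save(f,"w2")
for n in "board tall_doll bottle soap small_riser small_doll candle ball_candle".split():
    for r in robot.trace(n,"wrist")[:2]:
        p=pts(f,r["pixels"])
        if len(p):
            zt=np.percentile(p[:,2],97); q=p[p[:,2]>zt-0.006]
            print(n,round(r["conf"],2),np.round(r["extent"]),len(p),"ztop",round(zt,4),"med",np.round(np.median(q,0),4),"mid",np.round((q.min(0)+q.max(0))/2,4),rect(q),"all",rect(p))
# pads: bright grey blobs on dark board
im=f["image"].astype(int); P=np.full(f["depth"].shape+(3,),np.nan); P[f["depth"]>0]=pts(f)
hsv=cv2.cvtColor(f["image"],cv2.COLOR_RGB2HSV)
m=((hsv[...,1]<60)&(abs(P[...,2]-0.012)<0.008)&(P[...,0]>0.45)&(abs(P[...,1])<.2)).astype(np.uint8)
m=cv2.morphologyEx(m,cv2.MORPH_OPEN,np.ones((3,3),np.uint8))
n,l,st,c=cv2.connectedComponentsWithStats(m)
for i in range(1,n):
    if st[i,4]>300:
        q=P[l==i]; print("pad",st[i],np.round(np.mean(q,0),4),rect(q))
E
```

```text
[ 0.4381 -0.0512  0.3318] [[1.0, -0.002, -0.0], [-0.002, -1.0, -0.0], [-0.0, 0.0, -1.0]]
board 0.92 [100.   0. 353. 120.] 24953 ztop 0.014 med [ 0.5566 -0.0111  0.0122] mid [ 0.5583 -0.0031  0.047 ] ([562.4, -3.3], [329.2, 147.4], -2.0) all ([561.0, -2.1], [339.3, 148.0], -1.3)
tall_doll 0.78 [302.   1. 357.  34.] 1198 ztop 0.1523 med [ 0.5914 -0.1187  0.1499] mid [ 0.5911 -0.1189  0.1505] ([591.1, -118.9], [31.2, 8.2], -0.1) all ([604.3, -113.2], [46.7, 31.2], 36.7)
bottle 0.65 [199.   1. 241.  39.] 1057 ztop 0.1454 med [ 0.5945 -0.0084  0.1445] mid [ 0.5955 -0.0079  0.1455] ([595.5, -7.9], [3.6, 20.0], 0.1) all ([607.4, -12.8], [26.1, 45.5], 40.4)
soap 0.84 [ 79.   0. 158.  29.] 1756 ztop 0.0951 med [0.6058 0.1085 0.0941] mid [0.6056 0.11   0.0942] ([605.6, 110.1], [54.3, 10.1], -0.3) all ([615.3, 118.6], [71.9, 35.1], -1.0)
soap 0.23 [293. 150. 320. 178.] 719 ztop 0.0461 med [ 0.4237 -0.1124  0.0433] mid [ 0.4233 -0.112   0.0441] ([423.3, -113.2], [28.9, 29.6], -43.0) all ([424.2, -111.3], [39.3, 40.5], 17.8)
small_riser 0.7 [191. 131. 246. 187.] 1904 ztop 0.0419 med [0.434  0.006
[... 635 characters left out ...]
 9.4) all ([435.2, -232.9], [54.8, 63.7], 17.5)
candle 0.75 [ 99. 150. 143. 182.] 871 ztop 0.1005 med [0.4288 0.131  0.0982] mid [0.4285 0.1327 0.0983] ([428.5, 132.7], [25.4, 23.5], 0.1) all ([428.6, 131.2], [28.5, 25.6], 31.4)
ball_candle 0.87 [292. 151. 322. 179.] 771 ztop 0.046 med [ 0.4237 -0.1123  0.0433] mid [ 0.4233 -0.112   0.0441] ([423.3, -112.0], [30.2, 29.1], -0.6) all ([419.7, -116.2], [50.9, 46.7], 19.8)
pad [ 116   61   49   51 1979] [0.5287 0.1136 0.0128] ([528.6, 113.6], [66.1, 64.5], -0.4)
pad [ 201   64   49   51 1981] [ 0.5248 -0.0015  0.0125] ([524.5, -1.4], [64.7, 66.0], 0.5)
pad [ 285   67   49   51 1989] [ 0.5207 -0.1163  0.0123] ([520.3, -116.3], [66.0, 65.1], -0.3)
```

View pics/w2.png

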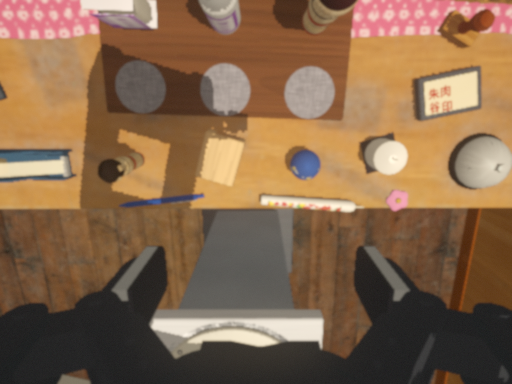

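Request:
move_arm([
  [-0.001,0.0115,0,0,0,0.0197,1],
  [-0.001,0.0115,0,0,0,0.0197,1],
  [-0.001,0.0115,0,0,0,0.0197,1],
  [-0.001,0.0115,0,0,0,0.0197,1],
  [-0.001,0.0115,0,0,0,0.0197,1],
  [-0.001,0.0115,0,0,0,0.0197,1],
  [-0.001,0.0115,0,0,0,0.0197,1],
  [-0.001,0.0115,0,0,0,0.0197,1],
  [-0.001,0.0115,0,0,0,0.0197,1],
  [-0.001,0.0115,0,0,0,0.0197,1],
])

```text
t: 3.65
position: [0.4332, 0.0067, 0.3318]
tcp_rot: [[0.324, 0.946, -0.0], [0.946, -0.324, 0.0], [-0.0, -0.0, -1.0]]
ft_force: [0.4, 0.4, -0.1]
width: 0.998
grasp_force: 0.0
```

Request:
move_arm([
  [0,0,-0.016,0,0,0.0197,1],
  [0,0,-0.016,0,0,0.0197,1],
  [0,0,-0.016,0,0,0.0197,1],
  [0,0,-0.016,0,0,0.0197,1],
  [0,0,-0.016,0,0,0.0197,1],
  [0,0,-0.016,0,0,0.0197,1],
  [0,0,-0.016,0,0,0.0197,1],
  [0,0,-0.016,0,0,0.0197,1],
  [0,0,-0.016,0,0,0.0197,1],
  [0,0,-0.016,0,0,0.0197,1],
])

```text
t: 4.48
position: [0.4332, 0.0064, 0.2514]
tcp_rot: [[-0.788, 0.616, 0.0], [0.616, 0.788, -0.0], [-0.0, -0.0, -1.0]]
ft_force: [0.9, 0.3, 0.0]
width: 1.0
grasp_force: 0.0
```

Request:
move_arm([
  [0,0,-0.016,0,0,0.0197,1],
  [0,0,-0.016,0,0,0.0197,1],
  [0,0,-0.016,0,0,0.0197,1],
  [0,0,0,0,0,0,1],
  [0,0,0,0,0,0,1],
  [0,0,0,0,0,0,1],
])

```text
t: 4.98
position: [0.4334, 0.0064, 0.2283]
tcp_rot: [[-0.955, 0.298, 0.0], [0.298, 0.955, -0.0], [-0.0, -0.0, -1.0]]
ft_force: [-0.2, -0.1, 0.4]
width: 1.0
grasp_force: 0.0
```

```bash
cat >> m.py <<'E'
def look(names,tag):
    s=robot.state();R=np.array(s["tcp_rot"]);print("tcp",np.round(s["position"],4),"yaw",round(np.degrees(np.arctan2(R[1,0],R[0,0])),2),"tilt",np.round(R[:,2],3),"w",round(s["width"],3),"F",np.round(s["ft_force"],1),"g",round(s["grasp_force"],1),"t",round(s["t"],1),"q",np.round(s["qpos"],2))
    f=robot.grab_frame("wrist");save(f,tag)
    for n in names:
        for r in robot.trace(n,"wrist")[:1]:
            p=pts(f,r["pixels"])
            if len(p):
                zt=np.percentile(p[:,2],97); q=p[p[:,2]>zt-0.006]
                print(n,round(r["conf"],2),np.round(r["extent"]),len(p),"ztop",round(zt,4),"med",np.round(np.median(q,0),4),rect(q))
    return f
E
python3 - <<'E'
from m import *
look("small_riser candle ball_candle small_doll".split(),"w3")
E
```

```text
tcp [0.4334 0.0064 0.2283] yaw 162.68 tilt [ 0. -0. -1.] w 1.0 F [-0.2 -0.1  0.4] g 0.0 t 5.0 q [-0.16 -0.15  1.76 -0.    1.53 -1.43]
small_riser 0.74 [231. 141. 286. 207.] 3079 ztop 0.0413 med [0.432  0.0073 0.0399] ([433.4, 6.9], [53.9, 63.3], -16.7)
candle 0.57 [ 40. 199. 109. 260.] 2380 ztop 0.0494 med [ 0.435  -0.2218  0.046 ] ([436.3, -223.8], [37.3, 36.3], 29.6)
ball_candle 0.86 [135. 177. 177. 210.] 1275 ztop 0.0454 med [ 0.4228 -0.1106  0.0427] ([423.8, -112.2], [30.2, 30.4], -18.2)
small_doll 0.78 [358. 116. 415. 154.] 1532 ztop 0.1001 med [0.4271 0.1319 0.0978] ([428.2, 133.0], [24.6, 24.5], -40.6)
```

View pics/w3.png

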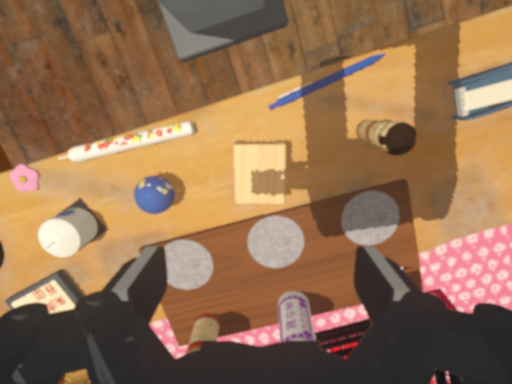

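Request:
move_arm([
  [0,0,-0.0704,0,0,0.0015,1],
  [0,0,-0.0704,0,0,0,1],
  [0,0,-0.0704,0,0,0,1],
  [0,0,-0.0704,0,0,0,1],
  [0,0,-0.0704,0,0,0,1],
  [0,0,-0.0704,0,0,0,1],
  [0,0,0,0,0,0,1],
  [0,0,0,0,0,0,-1],
  [0,0,0,0,0,0,-1],
  [0,0,0,0,0,0,-1],
], newtons=35)

```text
t: 6.07
position: [0.4347, 0.0063, 0.019]
tcp_rot: [[-0.959, 0.284, 0.003], [0.284, 0.959, -0.001], [-0.003, 0.0, -1.0]]
ft_force: [-7.7, 0.9, 14.7]
width: 0.629
grasp_force: 34.6
```

Request:
move_arm([
  [0,0,0,0,0,0,-1],
  [0,0,0,0,0,0,-1],
  [0,0,0,0,0,0,-1],
  [0,0,0,0,0,0,-1],
])

```text
t: 6.4
position: [0.4347, 0.0063, 0.019]
tcp_rot: [[-0.959, 0.284, 0.004], [0.284, 0.959, -0.001], [-0.004, 0.0, -1.0]]
ft_force: [-1.2, -1.1, 5.2]
width: 0.629
grasp_force: 36.8
```

Request:
move_arm([
  [0,0,0.066,0,0,0,-1],
  [0,0,0.066,0,0,0,-1],
  [0,0,0.066,0,0,0,-1],
  [0.035,-0.0493,0,0,0,0.0081,-1],
  [0.035,-0.0493,0,0,0,0.0081,-1],
  [0.035,-0.0493,0,0,0,0.0081,-1],
  [0.035,-0.0493,0,0,0,0.0081,-1],
  [0.035,-0.0493,0,0,0,0.0081,-1],
  [0,0,0,0,0,0,-1],
  [0,0,0,0,0,0,-1],
])

```text
t: 7.23
position: [0.5215, -0.1179, 0.1171]
tcp_rot: [[-0.999, 0.036, 0.002], [0.036, 0.999, -0.001], [-0.002, -0.001, -1.0]]
ft_force: [-0.6, 0.9, -0.9]
width: 0.628
grasp_force: 38.4
```

```bash
python3 - <<'E'
from m import *
look("small_riser".split(),"w4")
E
```

```text
tcp [ 0.5215 -0.1179  0.1171] yaw 177.96 tilt [ 0.002 -0.001 -1.   ] w 0.628 F [-0.6  0.9 -0.9] g 38.4 t 7.2 q [-0.37  0.14  1.7  -0.    1.3  -1.9 ]
small_riser 0.72 [189. 186. 332. 345.] 19115 ztop 0.1391 med [ 0.5152 -0.1165  0.138 ] ([519.9, -116.7], [54.4, 62.9], -2.2)
```

View pics/w4.png

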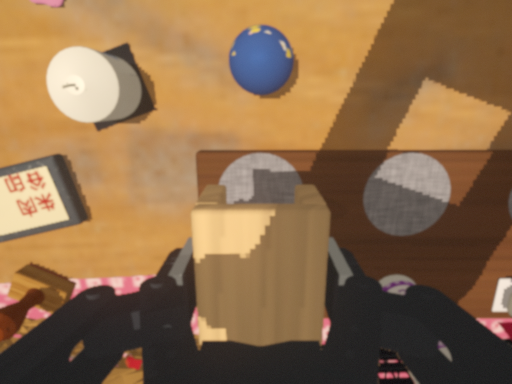

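Request:
move_arm([
  [0.0016,0,-0.057,0,0,0,-1],
  [0,0,-0.057,0,0,0,-1],
  [0,0,-0.05,0,0,0,-1],
  [0,0,-0.008,0,0,0,-1],
  [0,0,0,0,0,0,-1],
  [0,0,0,0,0,0,-1],
])

```text
t: 7.83
position: [0.5214, -0.116, 0.0304]
tcp_rot: [[-0.999, 0.033, 0.0], [0.033, 0.999, -0.0], [-0.0, -0.0, -1.0]]
ft_force: [0.2, -0.6, -1.8]
width: 0.626
grasp_force: 41.7
```

Request:
move_arm([
  [0,0,0,0,0,0,1],
  [0,0,0,0,0,0,1],
  [0,0,0,0,0,0,1],
  [0,0,0,0,0,0,1],
  [0,0,0.05,0,0,0,1],
  [0,0,0.07,0,0,0,1],
  [0,0,0.07,0,0,0,1],
  [0,0,0.07,0,0,0,1],
  [0,0,0.05,0,0,0,1],
])

```text
t: 8.58
position: [0.5218, -0.1168, 0.1879]
tcp_rot: [[-0.999, 0.034, 0.002], [0.034, 0.999, -0.001], [-0.002, -0.001, -1.0]]
ft_force: [-0.3, -0.4, 0.2]
width: 1.0
grasp_force: 0.0
```

Request:
move_arm([
  [-0.04,-0.045,0.02,0,0,0,1],
  [-0.04,-0.045,0.02,0,0,0,1],
  [-0.04,-0.045,0.02,0,0,0,1],
  [-0.03,-0.045,0,0,0,0,1],
  [0,0,0,0,0,0,1],
  [0,0,0,0,0,0,1],
  [0,0,0,0,0,0,1],
])

```text
t: 9.17
position: [0.4466, -0.2065, 0.2146]
tcp_rot: [[-0.999, 0.034, 0.0], [0.034, 0.999, 0.0], [-0.0, 0.0, -1.0]]
ft_force: [0.1, 1.9, 0.2]
width: 1.0
grasp_force: 0.0
```

```bash
python3 - <<'E'
from m import *
f=look("small_riser candle ball_candle tall_doll".split(),"w5")
cv2.imwrite("pics/w5b.png",cv2.resize(f["image"][:,:,::-1],(800,600),interpolation=cv2.INTER_CUBIC))
E
```

```text
tcp [ 0.4466 -0.2065  0.2146] yaw 178.03 tilt [ 0.  0. -1.] w 1.0 F [0.1 1.9 0.2] g 0.0 t 9.2 q [-0.59 -0.01  1.66  0.    1.49 -2.13]
small_riser 0.96 [318. 208. 380. 276.] 2989 ztop 0.0533 med [ 0.5123 -0.1202  0.052 ] ([497.5, -119.6], [110.0, 65.1], 11.9)
candle 0.69 [213. 130. 270. 191.] 2193 ztop 0.0502 med [ 0.4347 -0.2246  0.0469] ([435.7, -224.6], [34.7, 36.4], -13.9)
ball_candle 0.92 [330. 126. 372. 168.] 1494 ztop 0.0462 med [ 0.4228 -0.1135  0.0434] ([423.6, -112.3], [29.9, 30.0], 32.8)
tall_doll 0.83 [321. 288. 364. 358.] 1834 ztop 0.1066 med [ 0.5968 -0.1297  0.1046] ([596.5, -128.5], [7.5, 26.4], 42.1)
```

View pics/w5b.png

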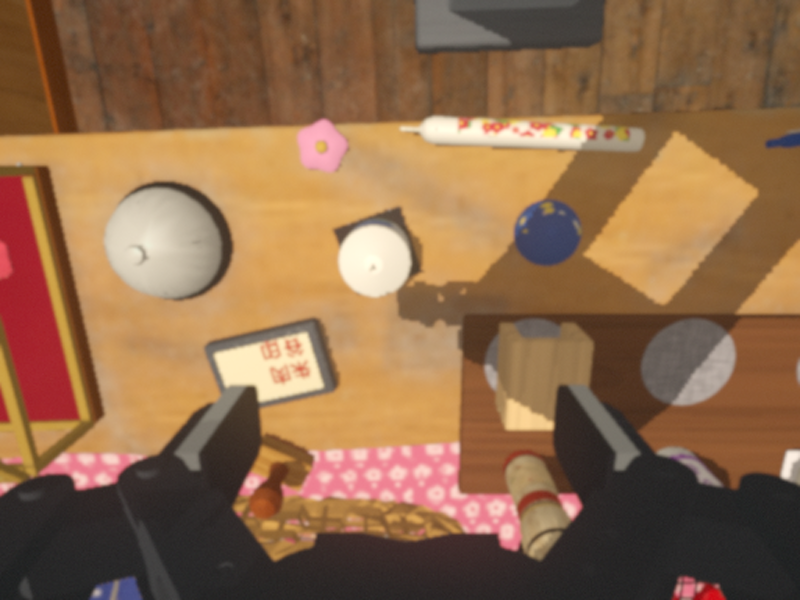

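```bash
python3 - <<'E'
from m import *
f=robot.grab_frame("wrist"); K=f["mtx"];R=np.array(f["orientation"]);c=np.array(f["position"])
def ray(u,v,z):
    d=R@np.array([(u-K[0,2])/K[0,0],-(v-K[1,2])/K[1,1],-1]); return c+d*(z-c[2])/d[2]
C=[ray(u,v,.001) for u,v in [(214.4,148.5),(256.6,133.8),(269.4,174)]]
print(np.round(C,4)); 
for a,b in [(0,1),(1,2)]:
    e=C[b]-C[a]; print(np.linalg.norm(e),np.degrees(np.arctan2(e[1],e[0])))
print((C[0]+C[2])/2)
P=np.full(f["depth"].shape+(3,),np.nan);P[f["depth"]>0]=pts(f)
g=f["image"].max(2); m=(g<70)&(P[...,2]<.02)&(np.hypot(P[...,0]-.436,P[...,1]+.224)<.045)
print(m.sum(),rect(P[m])); m2=m|((P[...,2]>.01)&(np.hypot(P[...,0]-.436,P[...,1]+.224)<.045))
m=(P[...,2]>.03)&(np.hypot(P[...,0]-.5207,P[...,1]+.1163)<.06)&(P[...,2]<.07);print("riser",rect(P[m&(P[...,2]>.048)]))
E
```

```text
[[ 0.4218 -0.2539  0.001 ]
 [ 0.4074 -0.2071  0.001 ]
 [ 0.4523 -0.1943  0.001 ]]
0.04897023387171773 107.07948758620091
0.046703451191965985 15.873949205409238
[ 0.43707662 -0.22407168  0.001     ]
0 ([0.0, 0.0], [0.0, 0.0], 0.0)
riser ([520.4, -114.4], [54.3, 63.3], -1.5)
```

Request:
move_arm([
  [-0.007,-0.0119,0,0,0,0.0172,1],
  [-0.007,-0.0119,0,0,0,0.0172,1],
  [-0.007,-0.0119,0,0,0,0.0172,1],
  [0,0,-0.075,0,0,0,1],
  [0,0,-0.075,0,0,0,1],
  [0,0,-0.075,0,0,0,1],
  [0,0,-0.075,0,0,0,1],
  [0,0,-0.075,0,0,0,1],
  [0,0,0,0,0,0,1],
  [0,0,0,0,0,0,1],
])

```text
t: 10.3
position: [0.4355, -0.224, 0.0266]
tcp_rot: [[-0.958, -0.287, -0.003], [-0.287, 0.958, 0.002], [0.002, 0.002, -1.0]]
ft_force: [-0.1, 0.6, 1.4]
width: 0.999
grasp_force: 0.0
```

Request:
move_arm([
  [0,0,0,0,0,0,-1],
  [0,0,0,0,0,0,-1],
  [0,0,0,0,0,0,-1],
  [0,0,0,0,0,0,-1],
  [0,0,0,0,0,0,-1],
  [0,0,0,0,0,0,-1],
])

```text
t: 10.8
position: [0.4372, -0.2254, 0.0295]
tcp_rot: [[-0.958, -0.286, 0.003], [-0.286, 0.958, -0.002], [-0.002, -0.003, -1.0]]
ft_force: [-0.5, 1.2, 11.0]
width: 0.64
grasp_force: 35.6
```

Request:
move_arm([
  [0,0,0.07,0,0,0,-1],
  [0,0,0.07,0,0,0,-1],
  [0,0,0.07,0,0,0,-1],
  [0,0,0,0,0,0,-1],
])

```text
t: 11.13
position: [0.4383, -0.2262, 0.14]
tcp_rot: [[-0.958, -0.286, 0.009], [-0.287, 0.958, -0.006], [-0.007, -0.009, -1.0]]
ft_force: [0.7, 0.1, 1.1]
width: 0.647
grasp_force: 38.7
```

Request:
move_arm([
  [0.0223,0.056,0,0,0,-0.0065,-1],
  [0.0223,0.056,0,0,0,-0.0065,-1],
  [0.0223,0.056,0,0,0,-0.0065,-1],
  [0.0223,0.056,0,0,0,-0.0065,-1],
  [0.0223,0.056,0,0,0,-0.0065,-1],
  [0.0223,0.056,0,0,0,-0.0065,-1],
  [0.0223,0.056,0,0,0,-0.0065,-1],
  [0.0223,0.056,0,0,0,-0.0065,-1],
  [0,0,0,0,0,0,-1],
  [0,0,0,0,0,0,-1],
])

```text
t: 11.97
position: [0.5257, 0.0006, 0.133]
tcp_rot: [[-0.999, 0.034, 0.001], [0.034, 0.999, -0.0], [-0.001, -0.0, -1.0]]
ft_force: [0.4, 0.2, -1.8]
width: 0.641
grasp_force: 38.5
```

```bash
python3 - <<'E'
from m import *
look("candle small_riser ball_candle".split(),"w6")
E
```

```text
tcp [0.5257 0.0006 0.133 ] yaw 178.07 tilt [ 0.001 -0.    -1.   ] w 0.641 F [ 0.4  0.2 -1.8] g 38.5 t 12.0 q [-0.15  0.11  1.7  -0.    1.33 -1.68]
candle 0.73 [206. 190. 312. 318.] 11145 ztop 0.1537 med [0.5211 0.0022 0.1505] ([522.9, 2.4], [36.8, 35.9], -11.0)
small_riser 0.81 [ 50. 157. 157. 245.] 8071 ztop 0.0528 med [ 0.5189 -0.1128  0.0516] ([521.0, -114.1], [54.8, 63.7], -1.7)
ball_candle 0.6 [ 62.  30. 130.  94.] 3513 ztop 0.0457 med [ 0.424  -0.1104  0.0431] ([423.7, -111.7], [30.3, 31.1], -41.1)
```

View pics/w6.png

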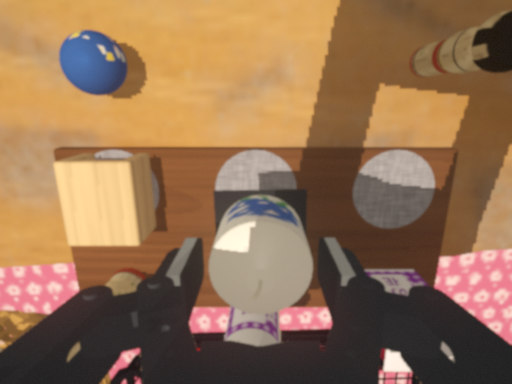

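Request:
move_arm([
  [0.003,-0.006,-0.06,0,0,0,-1],
  [0,0,-0.06,0,0,0,-1],
  [0,0,-0.053,0,0,0,-1],
  [0,0,-0.009,0,0,0,-1],
  [0,0,0,0,0,0,-1],
  [0,0,0,0,0,0,-1],
  [0,0,0,0,0,0,-1],
])

```text
t: 12.75
position: [0.5268, -0.0042, 0.0415]
tcp_rot: [[-0.999, 0.037, 0.0], [0.037, 0.999, -0.0], [-0.0, -0.0, -1.0]]
ft_force: [-0.4, 0.3, -1.1]
width: 0.646
grasp_force: 38.1
```

Request:
move_arm([
  [0,0,0,0,0,0,1],
  [0,0,0,0,0,0,1],
  [0,0,0,0,0,0,1],
  [0,0,0,0,0,0,1],
  [0,0,0.05,0,0,0,1],
  [0,0,0.07,0,0,0,1],
  [0,0,0.07,0,0,0,1],
  [0,0,0.07,0,0,0,1],
  [0,0,0.07,0,0,0,1],
])

```text
t: 13.5
position: [0.5264, -0.0035, 0.208]
tcp_rot: [[-0.999, 0.036, 0.0], [0.036, 0.999, -0.0], [-0.0, -0.0, -1.0]]
ft_force: [0.2, -0.1, 0.0]
width: 1.002
grasp_force: 0.0
```

Request:
move_arm([
  [-0.034,-0.037,0,0,0,0,1],
  [-0.034,-0.037,0,0,0,0,1],
  [-0.034,-0.037,0,0,0,0,1],
  [-0.034,-0.037,0,0,0,0,1],
  [-0.034,-0.037,0,0,0,0,1],
  [-0.034,-0.035,0,0,0,0,1],
  [0,0,0,0,0,0,1],
  [0,0,0,0,0,0,1],
  [0,0,0,0,0,0,1],
])

```text
t: 14.25
position: [0.425, -0.1135, 0.2063]
tcp_rot: [[-0.999, 0.037, 0.001], [0.037, 0.999, -0.0], [-0.001, -0.0, -1.0]]
ft_force: [-0.0, 0.5, 0.4]
width: 1.001
grasp_force: 0.0
```

```bash
python3 - <<'E'
from m import *
f=look("candle small_riser ball_candle bottle".split(),"w7")
cv2.imwrite("pics/w7b.png",np.vstack([f["image"][:,:,::-1]]))
E
```

```text
tcp [ 0.425  -0.1135  0.2063] yaw 177.89 tilt [ 0.001 -0.    -1.   ] w 1.001 F [-0.   0.5  0.4] g 0.0 t 14.2 q [-0.44 -0.12  1.78  0.    1.48 -1.97]
candle 0.93 [334. 235. 387. 289.] 1077 ztop 0.0547 med [ 0.5198 -0.0227  0.0535] ([473.9, -43.3], [123.1, 43.7], 38.8)
small_riser 0.77 [233. 230. 290. 301.] 3236 ztop 0.053 med [ 0.5179 -0.114   0.0518] ([520.3, -114.1], [54.0, 63.1], -2.3)
ball_candle 0.65 [238. 155. 282. 194.] 1430 ztop 0.046 med [ 0.4224 -0.1121  0.0432] ([423.4, -111.5], [29.7, 31.4], 23.6)
bottle 0.55 [339. 309. 369. 355.] 810 ztop 0.0652 med [ 0.5989 -0.0197  0.0629] ([600.4, -19.2], [4.4, 23.2], -39.2)
```

View pics/w7b.png

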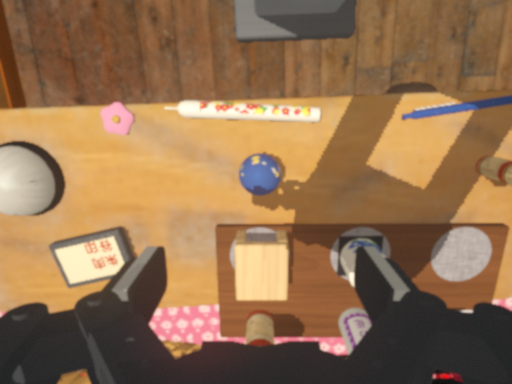

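Request:
move_arm([
  [-0.003,0.003,-0.073,0,0,0,1],
  [0,0,-0.073,0,0,0,1],
  [0,0,-0.073,0,0,0,1],
  [0,0,-0.073,0,0,0,1],
  [0,0,-0.073,0,0,0,1],
  [0,0,0,0,0,0,1],
  [0,0,0,0,0,0,1],
])

```text
t: 15.08
position: [0.4227, -0.1116, 0.0232]
tcp_rot: [[-0.999, 0.036, -0.003], [0.036, 0.999, 0.001], [0.003, 0.001, -1.0]]
ft_force: [1.6, -1.5, 0.8]
width: 1.002
grasp_force: 0.0
```

Request:
move_arm([
  [0,0,0,0,0,0,-1],
  [0,0,0,0,0,0,-1],
  [0,0,0,0,0,0,-1],
  [0,0,0,0,0,0,-1],
  [0,0,0,0,0,0,-1],
  [0,0,0,0,0,0,-1],
  [0,0,0,0,0,0,-1],
  [0,0,0,0,0,0,-1],
], newtons=25)

```text
t: 15.75
position: [0.4244, -0.1126, 0.0256]
tcp_rot: [[-0.999, 0.036, 0.003], [0.036, 0.999, -0.001], [-0.003, -0.001, -1.0]]
ft_force: [-1.0, 0.9, 12.4]
width: 0.606
grasp_force: 24.3
```

```bash
python3 - <<'E'
from m import *
look("ball_candle".split(),"w8")
E
```

```text
tcp [ 0.4244 -0.1126  0.0256] yaw 177.91 tilt [ 0.003 -0.001 -1.   ] w 0.606 F [-1.   0.9 12.4] g 24.3 t 15.8 q [-0.44  0.05  2.01  0.    1.08 -1.97]
ball_candle 0.66 [215. 212. 307. 305.] 6668 ztop 0.0457 med [ 0.4207 -0.1111  0.0432] ([423.0, -111.1], [31.6, 30.6], 8.9)
```

Request:
move_arm([
  [0,0,0.07,0,0,0,-1],
  [0,0,0.07,0,0,0,-1],
  [0,0,0.075,0,0,0,-1],
  [0,0,0,0,0,0,-1],
], newtons=35)

```text
t: 16.18
position: [0.4258, -0.1132, 0.1389]
tcp_rot: [[-0.999, 0.036, 0.01], [0.036, 0.999, -0.005], [-0.01, -0.004, -1.0]]
ft_force: [1.2, -0.3, 0.8]
width: 0.61
grasp_force: 39.1
```

Request:
move_arm([
  [0.0263,0.0564,0,0,0,0,-1],
  [0.0263,0.0564,0,0,0,0,-1],
  [0.0263,0.0564,0,0,0,0,-1],
  [0.0263,0.0564,0,0,0,0,-1],
  [0.0263,0.0564,0,0,0,0,-1],
  [0.0263,0.0564,0,0,0,0,-1],
  [0.0263,0.0564,0,0,0,0,-1],
  [0.0263,0.0564,0,0,0,0,-1],
  [0,0,0,0,0,0,-1],
  [0,0,0,0,0,0,-1],
])

```text
t: 17.02
position: [0.5288, 0.1147, 0.1319]
tcp_rot: [[-0.999, 0.034, 0.001], [0.034, 0.999, -0.0], [-0.001, -0.0, -1.0]]
ft_force: [-0.2, -1.8, -2.0]
width: 0.606
grasp_force: 39.0
```

```bash
python3 - <<'E'
from m import *
look("candle ball_candle small_doll".split(),"w9")
E
```

```text
tcp [0.5288 0.1147 0.1319] yaw 178.05 tilt [ 0.001 -0.    -1.   ] w 0.606 F [-0.2 -1.8 -2. ] g 39.0 t 17.0 q [ 0.07  0.14  1.67 -0.    1.33 -1.47]
candle 0.77 [ 61. 161. 151. 238.] 5122 ztop 0.0619 med [ 5.24e-01 -3.00e-04  5.86e-02] ([525.0, -1.2], [36.1, 35.9], -6.5)
ball_candle 0.68 [  2. 272.  23. 311.] 667 ztop 0.0355 med [ 0.6096 -0.1041  0.0329] ([609.8, -104.9], [5.3, 21.6], -7.7)
small_doll 0.79 [257.  10. 315.  77.] 2952 ztop 0.1003 med [0.4286 0.1328 0.0979] ([428.4, 133.1], [25.8, 24.8], 0.8)
```

View pics/w9.png

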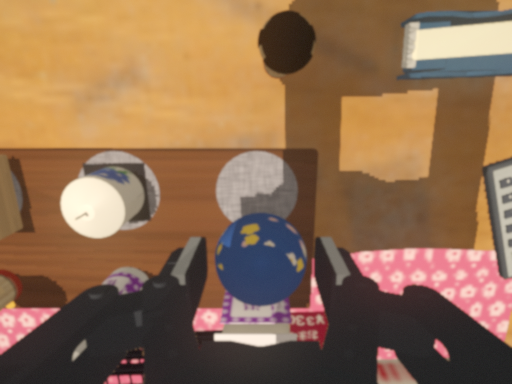

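Request:
move_arm([
  [0.0024,-0.004,-0.06,0,0,0,-1],
  [0,0,-0.06,0,0,0,-1],
  [0,0,-0.055,0,0,0,-1],
  [0,0,-0.013,0,0,0,-1],
  [0,0,0,0,0,0,-1],
  [0,0,0,0,0,0,-1],
  [0,0,0,0,0,0,-1],
])

```text
t: 17.8
position: [0.5297, 0.1109, 0.0376]
tcp_rot: [[-0.999, 0.037, 0.0], [0.037, 0.999, -0.0], [-0.0, -0.0, -1.0]]
ft_force: [-0.3, -0.6, -0.9]
width: 0.608
grasp_force: 37.2
```

Request:
move_arm([
  [0,0,0,0,0,0,1],
  [0,0,0,0,0,0,1],
  [0,0,0,0,0,0,1],
  [0,0,0,0,0,0,1],
  [0,0,0.05,0,0,0,1],
  [0,0,0.07,0,0,0,1],
  [0,0,0.07,0,0,0,1],
  [0,0,0.07,0,0,0,1],
  [0,0,0.07,0,0,0,1],
])

```text
t: 18.55
position: [0.5293, 0.1115, 0.2039]
tcp_rot: [[-0.999, 0.036, 0.0], [0.036, 0.999, -0.0], [-0.0, -0.0, -1.0]]
ft_force: [0.3, -0.2, -0.1]
width: 1.0
grasp_force: 0.0
```

Request:
move_arm([
  [-0.05,0.01,0,0,0,0,1],
  [-0.05,0.01,0,0,0,0,1],
  [-0.05,0.01,0,0,0,0,1],
  [-0.05,0.01,0,0,0,0,1],
  [0,0,0,0,0,0,1],
  [0,0,0,0,0,0,1],
  [0,0,0,0,0,0,1],
])

```text
t: 19.13
position: [0.43, 0.1315, 0.2024]
tcp_rot: [[-0.999, 0.036, 0.001], [0.036, 0.999, -0.0], [-0.001, -0.0, -1.0]]
ft_force: [-0.9, 0.2, 0.0]
width: 1.002
grasp_force: 0.0
```

```bash
python3 - <<'E'
from m import *
look("candle ball_candle small_doll".split(),"w10")
E
```

```text
tcp [0.43   0.1315 0.2024] yaw 177.93 tilt [ 0.001 -0.    -1.   ] w 1.002 F [-0.9  0.2  0. ] g 0.0 t 19.1 q [ 0.13 -0.1   1.77 -0.    1.47 -1.41]
candle 0.92 [106. 240. 163. 283.] 697 ztop 0.0559 med [ 0.5097 -0.013   0.0539] ([469.9, 30.4], [8.6, 152.1], 43.0)
ball_candle 0.89 [224. 249. 264. 290.] 1370 ztop 0.0575 med [0.5259 0.1134 0.0549] ([528.0, 112.9], [30.8, 29.7], 17.1)
small_doll 0.58 [244. 159. 279. 208.] 1359 ztop 0.0999 med [0.4267 0.1334 0.0975] ([427.8, 133.6], [25.2, 24.9], 17.8)
```

View pics/w10.png

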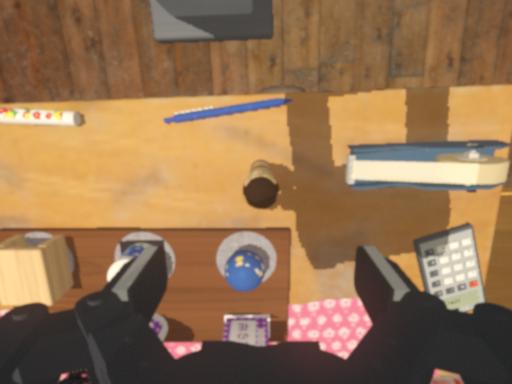

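Request:
move_arm([
  [-0.004,0.003,-0.0624,0,0,0,1],
  [0,0,-0.0624,0,0,0,1],
  [0,0,-0.0624,0,0,0,1],
  [0,0,-0.0624,0,0,0,0.6],
  [0,0,-0.0624,0,0,0,0.3],
  [0,0,0,0,0,0,0],
  [0,0,0,0,0,0,0],
  [0,0,0,0,0,0,0],
], newtons=25)

```text
t: 20.0
position: [0.4286, 0.1331, 0.0476]
tcp_rot: [[-0.999, 0.036, 0.001], [0.036, 0.999, 0.0], [-0.001, 0.0, -1.0]]
ft_force: [-0.0, -0.8, 0.9]
width: 0.503
grasp_force: 0.0
```

Request:
move_arm([
  [0,0,0,0,0,0,-0.2],
  [0,0,0,0,0,0,-0.3],
  [0,0,0,0,0,0,-0.5],
  [0,0,0,0,0,0,-1],
  [0,0,0,0,0,0,-1],
  [0,0,0,0,0,0,-1],
])

```text
t: 20.5
position: [0.4287, 0.133, 0.0476]
tcp_rot: [[-0.999, 0.036, 0.003], [0.036, 0.999, -0.0], [-0.003, 0.0, -1.0]]
ft_force: [-0.1, -1.9, 8.7]
width: 0.321
grasp_force: 23.7
```

```bash
python3 - <<'E'
from m import *
look("small_doll".split(),"w11")
E
```

```text
tcp [0.4287 0.133  0.0476] yaw 177.92 tilt [ 0.003 -0.    -1.   ] w 0.321 F [-0.1 -1.9  8.7] g 23.7 t 20.5 q [ 0.13  0.04  1.97 -0.    1.13 -1.41]
small_doll 0.7 [219. 204. 303. 345.] 8164 ztop 0.0998 med [0.4232 0.1345 0.0974] ([423.5, 134.8], [26.2, 18.4], -2.2)
```

Request:
move_arm([
  [0,0,0.06,0,0,0,-1],
  [0,0,0.07,0,0,0,-1],
  [0,0,0.07,0,0,0,-1],
  [0,0,0,0,0,0,-1],
], newtons=30)

```text
t: 20.93
position: [0.4301, 0.1334, 0.1532]
tcp_rot: [[-0.999, 0.036, 0.009], [0.036, 0.999, 0.001], [-0.009, 0.001, -1.0]]
ft_force: [0.2, 0.8, 0.7]
width: 0.316
grasp_force: 29.5
```

Request:
move_arm([
  [0.0204,-0.0552,0,0,0,0,-1],
  [0.0204,-0.0552,0,0,0,0,-1],
  [0.0204,-0.0552,0,0,0,0,-1],
  [0.0204,-0.0552,0,0,0,0,-1],
  [0.0204,-0.0552,0,0,0,0,-1],
  [0.0204,-0.0552,0,0,0,0,-1],
  [0.0204,-0.0552,0,0,0,0,-1],
  [0.0204,-0.0552,0,0,0,0,-1],
  [0.0204,-0.0552,0,0,0,0,-1],
  [0,0,0,0,0,0,-1],
])

```text
t: 21.77
position: [0.5207, -0.1195, 0.1466]
tcp_rot: [[-0.999, 0.039, 0.001], [0.039, 0.999, -0.002], [-0.001, -0.002, -1.0]]
ft_force: [0.5, -0.3, 0.2]
width: 0.316
grasp_force: 29.7
```

Request:
move_arm([
  [0,0,0,0,0,0,-1],
  [0,0,0,0,0,0,-1],
  [0,0,0,0,0,0,-1],
])

```text
t: 22.02
position: [0.5193, -0.1146, 0.1464]
tcp_rot: [[-0.999, 0.036, 0.0], [0.036, 0.999, -0.0], [-0.0, -0.0, -1.0]]
ft_force: [-0.8, 0.4, -0.4]
width: 0.315
grasp_force: 29.7
```

```bash
python3 - <<'E'
from m import *
f=look("small_doll small_riser".split(),"w12")
P=np.full(f["depth"].shape+(3,),np.nan);P[f["depth"]>0]=pts(f)
q=P[(abs(P[...,2]-.052)<.005)&(abs(P[...,0]-.52)<.045)&(abs(P[...,1]+.115)<.045)];print("riser top",rect(q),np.round(q.min(0),4),np.round(q.max(0),4))
E
```

```text
tcp [ 0.5193 -0.1146  0.1464] yaw 177.96 tilt [ 0. -0. -1.] w 0.315 F [-0.8  0.4 -0.4] g 29.7 t 22.0 q [-0.36  0.11  1.67  0.    1.36 -1.9 ]
small_doll 0.64 [221. 205. 303. 346.] 8026 ztop 0.1984 med [ 0.5138 -0.1131  0.1961] ([514.3, -113.0], [26.0, 18.8], -1.5)
riser top ([520.9, -114.4], [54.0, 63.4], -2.2) [ 0.4886 -0.1418  0.047 ] [ 0.5534 -0.0865  0.0543]
```

View pics/w12.png

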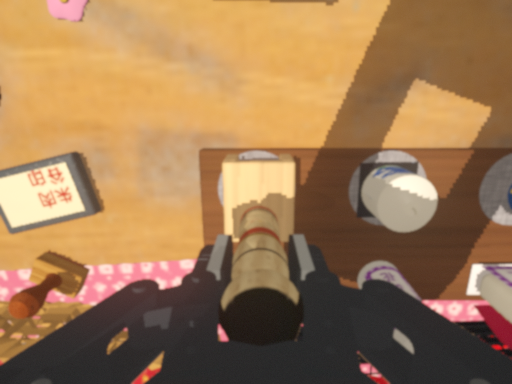

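Request:
move_arm([
  [0.0036,-0.0026,-0.03,0,0,0,-1],
  [0,0,-0.03,0,0,0,-1],
  [0,0,-0.02,0,0,0,-1],
  [0,0,-0.008,0,0,0,-1],
  [0,0,-0.005,0,0,0,-1],
  [0,0,0,0,0,0,-1],
  [0,0,0,0,0,0,-1],
  [0,0,0,0,0,0,-1],
])

```text
t: 22.83
position: [0.5214, -0.1167, 0.1001]
tcp_rot: [[-0.999, 0.036, 0.001], [0.036, 0.999, -0.0], [-0.001, -0.0, -1.0]]
ft_force: [1.0, 0.1, -1.3]
width: 0.321
grasp_force: 29.7
```

Request:
move_arm([
  [0,0,0,0,0,0,0],
  [0,0,0,0,0,0,0.3],
  [0,0,0,0,0,0,0.5],
  [0,0,0,0,0,0,0.5],
  [0,0,0,0,0,0,0.5],
  [0,0,0.05,0,0,0,0.5],
  [0,0,0.07,0,0,0,0.5],
  [0,0,0.07,0,0,0,0.5],
  [0,0,0.07,0,0,0,0.5],
  [0,0,0.07,0,0,0,0.5],
])

```text
t: 23.67
position: [0.5209, -0.1166, 0.2664]
tcp_rot: [[-0.999, 0.036, 0.0], [0.036, 0.999, -0.0], [-0.0, -0.0, -1.0]]
ft_force: [1.6, -0.7, -0.4]
width: 0.751
grasp_force: 0.0
```

Request:
move_arm([
  [-0.06,0.03,0.04,0,0,0,0.5],
  [-0.06,0.03,0.04,0,0,0,0.5],
  [-0.06,0.03,0.04,0,0,0,0.5],
  [-0.06,0.03,0.04,0,0,0,0.5],
  [-0.04,0.03,0.02,0,0,0,0.5],
  [0,0.03,0,0,0,0,0.5],
  [0,0.03,0,0,0,0,0.5],
  [0,0,0,0,0,0,0.5],
  [0,0,0,0,0,0,0.5],
  [0,0,0,0,0,0,0.5],
])

```text
t: 24.5
position: [0.3813, -0.012, 0.3545]
tcp_rot: [[-0.999, 0.036, -0.0], [0.036, 0.999, -0.0], [0.0, -0.0, -1.0]]
ft_force: [-0.3, -1.0, 1.2]
width: 0.751
grasp_force: 0.0
```

```bash
python3 - <<'E'
from m import *
look("small_doll small_riser candle ball_candle tall_doll bottle soap".split(),"w13")
f=robot.grab_frame("top");cv2.imwrite("pics/t13.png",cv2.resize(f["image"][100:280,120:380,::-1],(780,540)))
for n in "small_doll small_riser candle ball_candle tall_doll bottle soap".split():
    for r in robot.trace(n,"top")[:1]:
        p=pts(f,r["pixels"]); zt=np.percentile(p[:,2],97); q=p[p[:,2]>zt-.006]; print(n,r["conf"],round(zt,4),rect(q))
E
```

```text
tcp [ 0.3813 -0.012   0.3545] yaw 177.94 tilt [-0. -0. -1.] w 0.751 F [-0.3 -1.   1.2] g 0.0 t 24.5 q [-0.23 -0.27  1.61 -0.    1.81 -1.77]
small_riser 0.95 [173. 224. 219. 270.] 1122 ztop 0.0532 med [ 0.5095 -0.1021  0.0515] ([455.8, -96.8], [63.9, 195.1], -14.1)
candle 0.81 [252. 224. 288. 266.] 1125 ztop 0.0621 med [ 0.5232 -0.001   0.0587] ([524.6, -1.2], [33.2, 32.6], 4.8)
ball_candle 0.5 [332. 230. 363. 250.] 280 ztop 0.36 med [0.3709 0.0277 0.3584] ([371.8, 27.7], [11.0, 2.9], -22.4)
tall_doll 0.6 [177. 280. 210. 351.] 1421 ztop 0.1552 med [ 0.5984 -0.1051  0.1526] ([486.3, -71.5], [18.3, 263.6], -17.2)
bottle 0.72 [257. 278. 282. 349.] 1595 ztop 0.1592 med [ 0.5967 -0.0095  0.158 ] ([598.2, -8.7], [8.3, 28.2], 5.0)
soap 0.79 [320. 280. 344. 329.] 480 ztop 0.0947 med [0.6177 0.0911 0.0938] ([510.3, 62.2], [250.8, 18.9], 15.0)
small_doll 0.62 0.1521 ([520.9, -116.3], [22.8, 24.5], -32.9)
small_riser 0.66 0.0547 ([523.2, -114.1], [51.6, 63.7], -1.1)
candle 0.54 0.0627 ([527.3, -4.2], [34.2, 31.9], -6.9)
ball_candle 0.29 0.0154 ([532.3, -2.4], [329.1, 217.1], -1.8)
tall_doll 0.91 0.1578 ([609.5, -119.6], [33.3, 32.5], 28.3)
bottle 0.83 0.1634 ([612.0, -7.5], [31.4, 30.6], 25.9)
soap 0.81 0.0957 ([619.6, 109.7], [54.0, 31.6], -0.4)
```

View pics/w13.png

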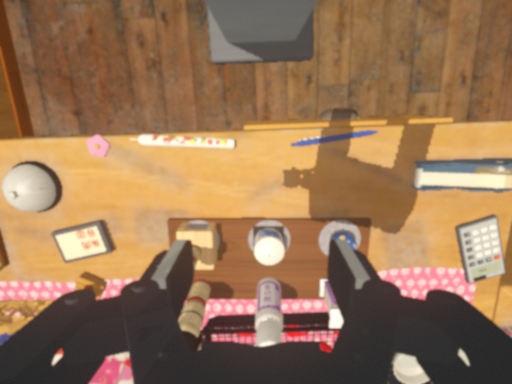

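View pics/t13.png

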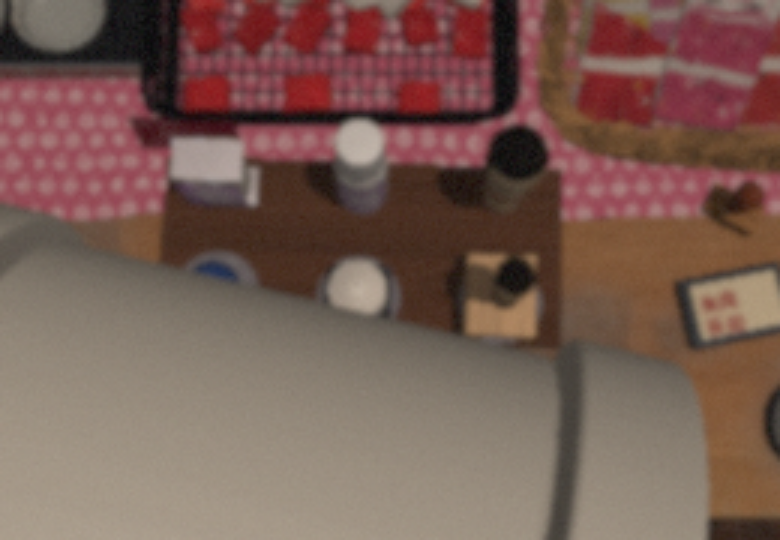

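```bash
python3 - <<'E'
from rig import robot
print(robot.hand_in())
E
```

```text
the job is handed in; nothing more can be done
None
```

The display is finished and handed in: riser with the small doll on top, pillar candle and ball candle each measured within about 3 mm of their places, well inside the 14 mm allowed. The back row is still standing where it was. The hand-in returned no verdict.

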